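# Test the conveyor's mushroom stop and reset the line

### The job

Test the stop button of the bowl conveyor: press the red three-lobed mushroom head straight in until it locks, and take the hand off to see that it stays in. Then push one of its lobes round clockwise (seen from above) until the head springs back out, let it turn home, and press the blue reset button fully in and let it go. Fingertips are enough, nothing has to be gripped or lifted; leave the timer and the other loose things where they are.

Things in the scene. Friction and masses are not known exactly. Their poses are not given: they have to be found in the camera images.
- stop_box: Stop station, fixed to the table: grey and yellow enclosure 104 x 104 mm, 62 mm high, with a red mushroom head on its top. Origin at the centre of the underside, z up; the head's axis is this z axis. A short black cable gland sticks out on its +x side.
- stop_top (a point): Centre of the top of the red mushroom head, on its vertical axis, 110 mm above the table when out. The dome is 54 mm across and 20 mm thick; three lobes at 120 degrees stick out from it to 47.5 mm from the axis, each 15 mm wide and 13 mm thick, their tops 7 mm below this point. Under the lobes there is free space down to the enclosure's top (28 mm when the head is out, 19 mm when locked); a black collar of 23 mm radius rises 9 mm from the enclosure.
- stop_lobe0 (a point): Top face of the first lobe, 40 mm from the head's axis (the middle of the lobe's round end); moves with the head. The lobe runs radially, has a white line on top and flat upright flanks 7.5 mm either side of its middle line.
- stop_lobe1 (a point): The same on the second lobe, 120 degrees counter-clockwise from the first seen from above.
- stop_lobe2 (a point): The same on the third lobe, 240 degrees counter-clockwise from the first.
- stop_press (a joint): Depth of the mushroom head: 0 out, 0.011 m at the bottom stop, about 0.009 when locked in. A spring pushes it out (about 3 N when out); it takes about 5 N straight down to pass the catch and reach the bottom stop. Pressed to the bottom it catches, and stays in when let go, until twisted.
- stop_twist (a joint): Turn of the mushroom head, rad, growing clockwise seen from above: 0 home, 0.9 at the stop. A weak spring (0.05 to 0.09 N m, about 2 N at a lobe) turns it home when let go. Turned past about 0.5 with the head locked in, the catch lets go and the head springs out.
- reset_box: Reset station, fixed to the table: white enclosure 84 x 84 mm, 50 mm high, a blue push button of 32 mm diameter in a black round collar on its top. Origin at the centre of the underside, z up.
- reset_top (a point): Centre of the top of the blue button, 72 mm above the table when out (10 mm above its collar).
- reset (a joint): Depth of the blue reset button: 0 out, 0.006 m fully in, which takes about 4.5 N; a spring brings it back.
- timer: Loose kitchen timer, white with a red ribbed dial, round, 68 mm across, 36 mm high; not the stop button. Origin at the centre of the underside.
- scraper: Loose dough scraper, steel blade with blue grip, 89 x 124 x 18 mm; origin under its centre.
- spoon: Loose measuring spoon, 132 mm long, 16 mm high; origin under its centre.
- tape_roll: Loose roll of tape, 100 mm across, 25 mm high; origin under its centre.
- red_lid: Loose red lacquer bowl lid, 151 mm across, 47 mm high; origin under its centre.
- pulp_11: Loose white pulp bowl, 150 mm across, 45 mm high; origin under its centre.
Mind the look-alikes: they are no part of the job. There is more than one size of the reset_box; the job needs the smaller.

How it is judged:
On the way, in this order (a step that is already met when the one before it is completed fails the run):
1. the mushroom head is locked in: at least 8 mm deep with the hand off it (value of joint stop_press above 0.008 m and contact force between each of the arm, the fingers and stop_box below 0.3 N), for 0.15 s.
2. twisted, the head springs back out to within 2 mm (value of joint stop_press below 0.002 m), for 0.1 s.
3. with the head out and turned home, the blue reset button is pressed at least 4.5 mm in (value of joint reset above 0.0045 m and value of joint stop_press below 0.002 m and value of joint stop_twist below 0.1 rad), for 0.05 s.
At the end, for the whole second after the job is handed in: The stop head has been locked in, let go, and twisted free; it stands out again (within 2 mm) and is turned home (within 0.1 rad); the reset button was then pressed at least 4.5 mm and is back out (within 1.5 mm) (value of joint stop_press below 0.002 m and value of joint stop_twist below 0.1 rad and value of joint reset below 0.0015 m); the robot touches nothing.
It fails at once if a loose thing on the table was shoved or lifted more than 25 mm (distance of any of timer, scraper, spoon, tape_roll, red_lid, pulp_11 from where it was at the start of the episode above 0.025 m).
It also fails if it takes over 51 s, if anything falls off the work surface, if the arm or the gripper's body presses on something with over 40 N, if the wrist force passes 120 N, or if a joint passes its speed limit or range.

### The arm

A 6-joint arm with a two-finger parallel gripper is mounted at the origin on a cart in front of the work surface, level with it; the furniture and walls round the work are solid. World frame = base frame: x ahead of the robot, y to its left, z up, the work surface at z = 0. Lengths are in m, angles in rad, forces in N, time in s.
With the tool pointing down it reaches from about 0.275 to 0.85 m from the base axis. Payload 5.2 kg.
Tool frame: the origin (TCP) lies midway between the tips of the shut fingers; the grasp point (between the pads) lies 19 mm behind it; y points along the fingers, x is the direction in which the jaws open and shut, and the axes are right-handed (so a half turn about y gives the same grasp; the last joint's range is limited). The gripper opens to 85 mm and grips with 20 to 120 N. Pads are 22 mm wide; open, the fingers measure 114 mm over their backs; the gripper's body (76 mm by 85 mm) begins 54 mm behind the grasp point. The pads swing forward as they close: fully open they stand 13 mm farther back than shut.
Start: joints at [0.96, 0.259, 1.535, -0, 1.348, -0.203], TCP at [0.218, 0.505, 0.209] pointing down, gripper open.
Joint ranges: [-3.14, 3.14], [-0.91, 2.08], [0.19, 2.58], [-1.22, 4.36], [0.22, 2.71], [-3.12, 3.12]. Speed limits (rad/s): [2.57, 2.57, 3.14, 3.14, 3.14, 3.14].

### API

Orientations are given as a unit quaternion [w, x, y, z].
In Python, from rig import r gives the robot as it stands. The module is installed in compiled form; this text tells all that it offers.
- The arm moves only by the tool carry_out, never from a script. Its argument "commands" is one flat list of numbers, 6 for each row, row after row: the shift along the tool's x, y, z in cm, then the turn, a rotation vector about the tool's x, y, z in degrees. A call has 1 to 20 rows; each row shifts and turns the commanded pose from where the row before left it, along the tool's axes as they then stand; what a row does not reach is not made up. A row lasts 1/10 s, in which the tool goes at most 50 mm and 8.59 degrees, less where a joint would pass 70% of its speed; a pose out of reach is approached as far as the arm can. A call with a gripper value outside its range is refused whole. "claw" is the closure in counts, from 0 (fully open) to 255 (shut), set as the call begins (left out, the last holds). The fingers move at their own pace and stop on an object; "squeeze" is the grip in N (left out, the last holds). Time passes only in rows, so rows that do not move let the fingers close. It gives the time, the measured TCP pose, the force and the opening at its end, in the units of the state.
- r.get_state(): the state, without advancing time (a new reading comes with each control period).
- r.capture(name): name is "side" or "top"; returns a dict with "color" (400x640x3 uint8, blue, green, red), "intrinsics" (3x3 intrinsics, pixels), "distortion" ([k1, k2, p1, p2, k3] as OpenCV has them; the pictures are not rectified), "R" (3x3) and "t" (3): a world point X has camera coordinates R X + t. Camera axes: x right, y down, z forward; pixel columns grow to the right and rows downward; lengths in m; the calibration is good to about 2 mm. A picture is of the moment at which its call begins. There is no depth.
- r.finish_job(): hands the job in, once; it reports no verdict.
Trained networks look in a picture, given as the dict that the camera call returned (one of the last four; its "shot" number tells which), for a name from the list of things; names that differ only in an ending like _2 or _b are one class to them, and where a whole thing is asked for, a point or a joint stands for the part that bears it (a point fixed in the world has none). Each returns a list of dicts, best first, with "p" (0 to 1); they miss things now and then, are a little off and sometimes report something else, mostly with a low value. They report only what shows in the picture. A call takes as long as a camera call. They do not tell look-alikes from the thing itself.
- r.spot_in(picture, label): "centre" ([column, row] in pixels, amid what is visible of it).
The state is a dict: "clock": time; "joints": joint angles; "joint_vel": joint speeds; "effort": joint torques, N m; "position": TCP position; "eef_rot": TCP orientation; "force": force on the tool from outside, world axes, zero at the start; "moment": the same for the moment, N m; "gripper_width": finger opening in m.
Only numpy, scipy, OpenCV 4.12 (cv2) and the standard library are available. Lean on these libraries where they do the work, as an engineer would, in place of code of your own. Each camera call takes 0.05 s, during which the arm holds its last target.

## Working session

There is one attempt and no reset: what is moved stays moved. The work goes in short steps, Python scripts to look and compute and a tool call to move; the robot and the scene stay as the last step left them, time stands still between calls to the robot, and variables do not carry over. Pictures are saved under pics/ and viewed, and the job is handed in when it is done.

Besides the shell and the picture viewer there is one more tool, called by a JSON object that holds its "method" and its "body". carry_out: Moves the arm, as the interface text tells. Its arguments: {"type":"object","properties":{"commands":{"type":"array"},"claw":{"type":"number"},"squeeze":{"type":"number"}},"required":["commands"]}

```bash
mkdir -p pics; cat > h.py <<'E'
from rig import r
import cv2, numpy as np, pickle
def cap(n,save):
    c=r.capture(n); cv2.imwrite(f'pics/{save}.png',c['color']); return c
def ray(c,uv):
    p=cv2.undistortPoints(np.array([[uv]],float),np.array(c['intrinsics']),np.array(c['distortion']))[0,0]
    R=np.array(c['R']);t=np.array(c['t'])
    return -R.T@t, R.T@np.array([p[0],p[1],1])
def atz(c,uv,z):
    o,d=ray(c,uv); return o+d*(z-o[2])/d[2]
def proj(c,X):
    R=np.array(c['R']);t=np.array(c['t'],float)
    return cv2.projectPoints(np.array(X,float).reshape(-1,1,3),cv2.Rodrigues(R)[0],t,np.array(c['intrinsics']),np.array(c['distortion']))[0][:,0]
E
python3 - <<'E'
from h import *
s=r.get_state(); print({k:np.round(v,3) for k,v in s.items()})
for n in('top','side'):
    c=cap(n,n+'0'); pickle.dump(c,open(n+'.pkl','wb'))
    for l in('stop_box','stop_top','stop_lobe0','stop_lobe1','stop_lobe2','reset_box','reset_top','timer'):
        print(n,l,[(np.round(d['centre'],1).tolist(),round(d['p'],2)) for d in r.spot_in(c,l)])
E
```

```text
{'clock': np.float64(0.0), 'joints': array([ 0.96 ,  0.259,  1.536, -0.   ,  1.348, -0.203]), 'joint_vel': array([-0.001, -0.   , -0.   , -0.   , -0.002, -0.001]), 'effort': array([ 1.0000e-03, -4.4603e+01, -2.9058e+01, -0.0000e+00,  1.2000e-02,
       -0.0000e+00]), 'position': array([0.218, 0.504, 0.208]), 'eef_rot': array([-0.591,  0.591,  0.388, -0.389]), 'force': array([-0.389, -0.385,  0.712]), 'moment': array([-0.051, -0.012,  0.006]), 'gripper_width': np.float64(0.085)}
top stop_box [([246.4, 214.6], 0.6)]
top stop_top [([238.5, 213.0], 0.71)]
top stop_lobe0 [([240.2, 214.5], 0.79)]
top stop_lobe1 [([240.2, 214.5], 0.79)]
top stop_lobe2 [([240.2, 214.5], 0.79)]
top reset_box [([366.7, 259.0], 0.81), ([352.7, 188.4], 0.55)]
top reset_top [([367.7, 256.7], 0.73)]
top timer [([307.6, 242.1], 0.88), ([243.2, 215.5], 0.42)]
side stop_box [([320.5, 249.1], 0.71)]
side stop_top [([320.8, 230.3], 0.7)]
side stop_lobe0 [([318.4, 229.6], 0.84)]
side stop_lobe1 [([318.4, 229.6], 0.84)]
side stop_lobe2 [([318.4, 229.6], 0.84)]
side reset_box [([296.9, 207.0], 0.86), ([352.2, 199.8], 0.72)]
side reset_top [([293.1, 196.9], 0.41)]
side timer [([348.1, 230.3], 0.62), ([276.1, 194.0], 0.57)]
```

View pics/top0.png

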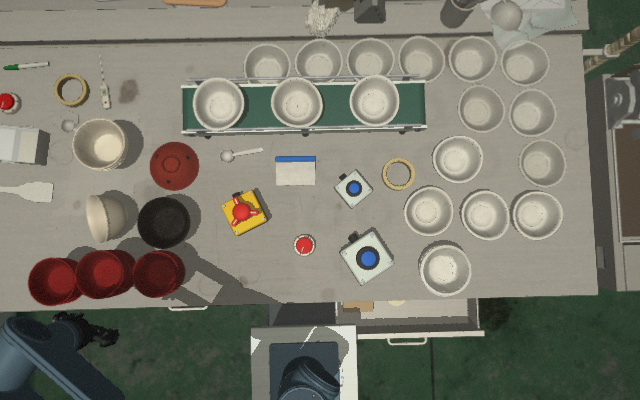

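View pics/side0.png

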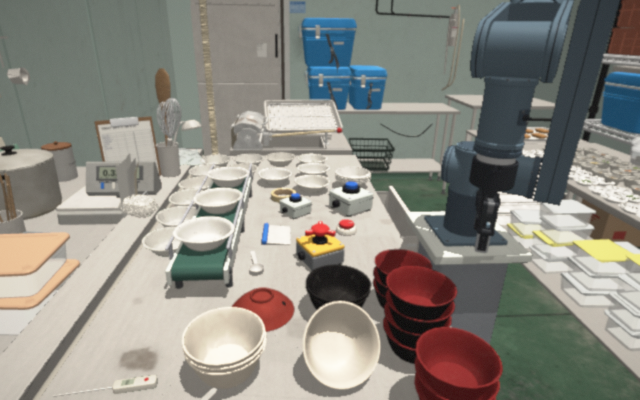

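```bash
python3 - <<'E'
import cv2
a=cv2.imread('pics/top0.png')[150:300,190:420]
cv2.imwrite('pics/top0c.png',cv2.resize(a,None,fx=3.4,fy=3.4,interpolation=cv2.INTER_CUBIC))
a=cv2.imread('pics/side0.png')[160:310,230:430]
cv2.imwrite('pics/side0c.png',cv2.resize(a,None,fx=4,fy=4,interpolation=cv2.INTER_CUBIC))
E
```

```text
(no output)
```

View pics/top0c.png

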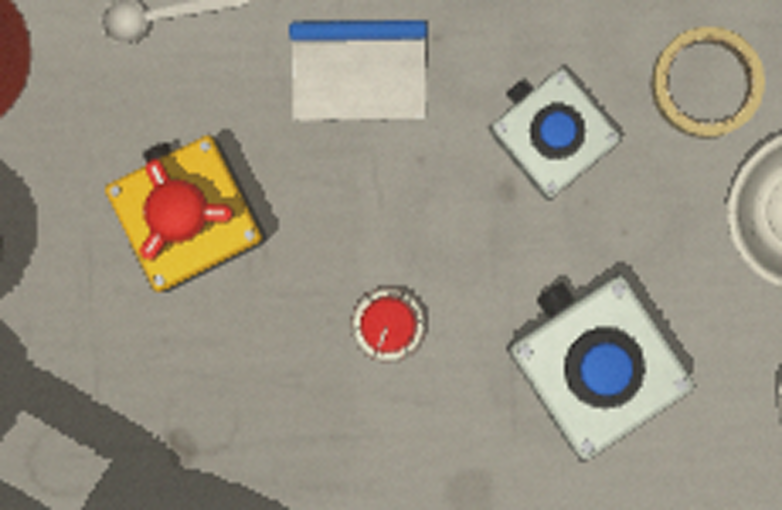

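View pics/side0c.png

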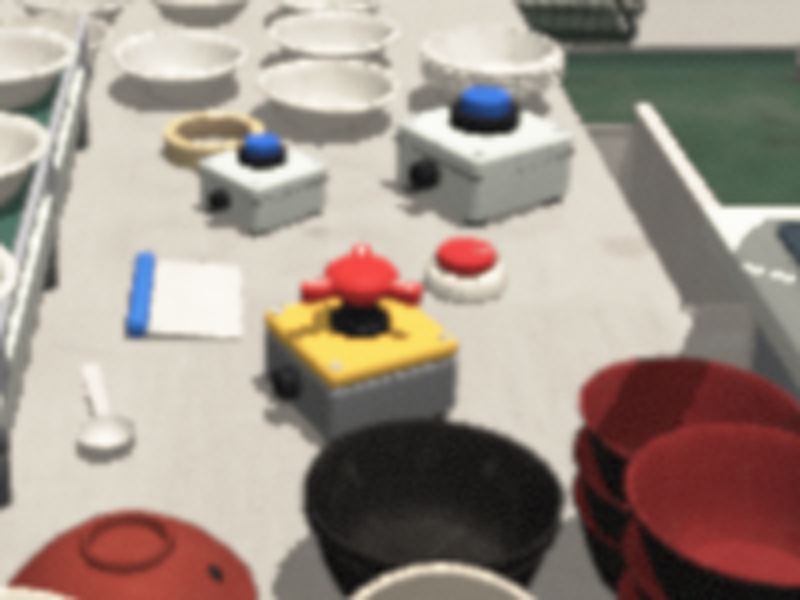

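Top view: the stop head is at (241,212) and the lobes at about (236,201), (253,213) and (234,221). The timer at (305,245) is the red look-alike. There are two reset boxes: (354,188), small, and (367,258), large. The job needs the small one; I'll check its size in mm.

```bash
python3 - <<'E'
from h import *
T=pickle.load(open('top.pkl','rb'));S=pickle.load(open('side.pkl','rb'))
np.set_printoptions(precision=4,suppress=True)
print('cam',-np.array(T['R']).T@T['t'],-np.array(S['R']).T@S['t'])
f=lambda x,y:(190+(x+.5)/3.4-.5,150+(y+.5)/3.4-.5)
def mask(c,kind,box):
    im=c['color'].astype(int);b,g,rr=im[...,0],im[...,1],im[...,2]
    m=(rr>130)&(g<75)&(b<90) if kind=='r' else (b>120)&(rr<90)
    z=np.zeros_like(m);x0,y0,x1,y1=box;z[y0:y1,x0:x1]=m[y0:y1,x0:x1];return z
for nm,k,bt,bs,z in(('blueS','b',(335,170,372,210),(285,185,305,203),.072),('blueL','b',(350,235,390,280),(335,175,365,195),.09),('timer','r',(290,230,320,260),(330,215,360,235),.036)):
    mt=mask(T,k,bt);ms=mask(S,k,bs)
    y,x=np.nonzero(mt);u=(x.mean(),y.mean());y2,x2=np.nonzero(ms);v=(x2.mean(),y2.mean())
    P=atz(T,u,z);e=[atz(T,(x.min()-.5,u[1]),z),atz(T,(x.max()+.5,u[1]),z)]
    print(nm,u,P,'width',np.linalg.norm(e[1]-e[0]),'side',v,'proj',proj(S,P))
apex=atz(T,f(175,208),.110)
print('dome',apex,'side',proj(S,apex))
for p in((155,172),(217,213),(150,245)):
    L=atz(T,f(*p),.103);d=L-apex;print('lobe',L,np.linalg.norm(d[:2]),np.degrees(np.arctan2(d[1],d[0])),proj(S,L))
for nm,z,ps in(('stop',.062,[(107,190),(210,137),(265,240),(165,292)]),('S',.05,[(490,128),(565,65),(622,134),(550,199)]),('L',.06,[(512,348),(623,275),(693,385),(587,460)])):
    c=np.array([atz(T,f(*p),z) for p in ps]);print(nm,c.mean(0),'sides',np.linalg.norm(c-np.roll(c,1,0),axis=1),'ang',np.degrees(np.arctan2(*(c[1]-c[0])[[1,0]])))
for l in('scraper','spoon','tape_roll','red_lid','pulp_11'):
    print(l,[(atz(T,d['centre'],.02),round(d['p'],2)) for d in r.spot_in(T,l)[:3]])
E
```

```text
cam [ 0.4248 -0.0382  1.4787] [0.5814 1.1514 0.6051]
blueS (np.float64(353.6144578313253), np.float64(187.73493975903614)) [ 0.5578 -0.1589  0.072 ] width 0.029312696826281844 side (np.float64(295.5416666666667), np.float64(195.70833333333334)) proj [[295.304  194.2596]]
blueL (np.float64(367.93854748603354), np.float64(258.12849162011173)) [ 0.3527 -0.1917  0.09  ] width 0.042993643451850624 side (np.float64(351.2037037037037), np.float64(184.42592592592592)) proj [[351.2361 185.7093]]
timer (np.float64(303.6756756756757), np.float64(244.71891891891892)) [ 0.395  -0.0077  0.036 ] width 0.047597809637765894 side (np.float64(344.1111111111111), np.float64(225.6984126984127)) proj [[346.0363 221.3036]]
dome [0.4972 0.1653 0.11  ] side [[319.3379 225.2514]]
lobe [0.5282 0.1825 0.103 ] 0.03550387682669379 29.05352317250978 [[308.4888 230.5413]]
lobe [0.4924 0.1313 0.103 ] 0.03429259276045477 -98.02785966915461 [[320.0608 222.1001]]
lobe [0.4672 0.1877 0.103 ] 0.03743922377009556 143.25663621593242 [[330.8155 231.0325]]
stop [0.4938 0.1624 0.062 ] sides [0.1014 0.0994 0.1012 0.0964] ang -64.07020848001828
S [ 0.5583 -0.1601  0.05  ] sides [0.0812 0.0862 0.0784 0.0852] ang -51.48124861921582
L [ 0.353 -0.193  0.06 ] sides [0.115  0.1148 0.1116 0.1117] ang -58.48846872712182
scraper [(array([0.6246, 0.0203, 0.02  ]), 0.55)]
spoon [(array([0.6851, 0.1992, 0.02  ]), 0.72)]
tape_roll [(array([ 0.5816, -0.331 ,  0.02  ]), 0.74)]
red_lid [(array([0.6483, 0.3889, 0.02  ]), 0.64), (array([ 0.4008, -0.0175,  0.02  ]), 0.36)]
pulp_11 [(array([ 0.6423, -0.4819,  0.02  ]), 0.93)]
```

The small box measures about 84 mm a side with a 29 mm button at (0.558,-0.159), against about 115 mm a side for the large one. I'll use the one at (354,188). Next I confirm it in a crop and refine the stop axis with a model overlay.

```bash
cat >> h.py <<'E'
from scipy.spatial.transform import Rotation as Ro
def Rt():
    q=np.array(r.get_state()['eef_rot']);return Ro.from_quat(q[[1,2,3,0]]).as_matrix()
def delta(target):
    p=np.array(r.get_state()['position']);R=Rt()
    print('pos',p.round(4),'tool delta cm',(100*R.T@(np.array(target)-p)).round(2))
E
python3 - <<'E'
from h import *
np.set_printoptions(precision=3,suppress=True)
print(Rt())
T=pickle.load(open('top.pkl','rb'));S=pickle.load(open('side.pkl','rb'))
ims=[]
for c,x0,y0,w,h,k in((T,215,185,60,60,6),(S,285,205,70,60,6),(T,330,165,50,50,6)):
    im=cv2.resize(c['color'][y0:y0+h,x0:x0+w],None,fx=k,fy=k,interpolation=cv2.INTER_CUBIC)
    def dr(X,col):
        for u in (proj(c,X)-[x0,y0]+.5)*k-.5: cv2.circle(im,tuple(int(v) for v in u),1,col,-1)
    a=np.radians(26);A=np.array([.4955,.163]);
    t=np.linspace(0,2*np.pi,60)
    dr([[*(A+.027*np.array([np.cos(q),np.sin(q)])),.097] for q in t],(255,0,0))
    dr([[*A,.110]],(0,255,0))
    for i in range(3):
        b=a+i*2.0944;e=np.array([np.cos(b),np.sin(b)]);n=np.array([-e[1],e[0]])
        dr([[*(A+e*s+n*m),.103] for s in np.linspace(.027,.0475,8) for m in(-.0075,.0075)],(255,0,255))
    ct=np.array([[np.cos(a),-np.sin(a)],[np.sin(a),np.cos(a)]])
    dr([[*(A+ct@[s*.052,m*.052]),.062] for s in np.linspace(-1,1,20) for m in(-1,1)],(0,255,0))
    dr([[*(A+ct@[m*.052,s*.052]),.062] for s in np.linspace(-1,1,20) for m in(-1,1)],(0,255,0))
    dr([[.558+.016*np.cos(q),-.159+.016*np.sin(q),.072] for q in t],(0,255,0))
    ims.append(cv2.copyMakeBorder(im,0,420-im.shape[0],0,0,0))
cv2.imwrite('pics/ov.png',cv2.resize(np.hstack(ims),None,fx=.72,fy=.72))
E
```

```text
[[ 0.397 -0.    -0.918]
 [ 0.918 -0.     0.397]
 [-0.    -1.     0.   ]]
```

View pics/ov.png

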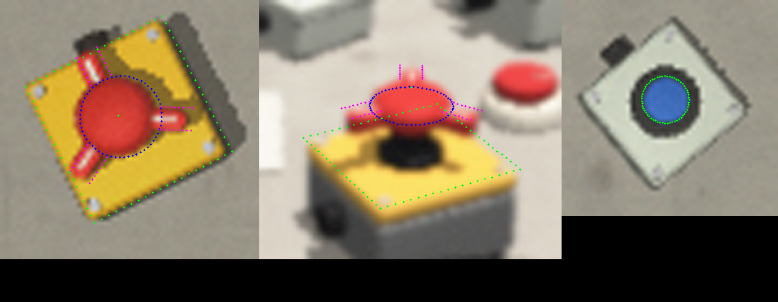

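Axis is about (0.495,0.164), with lobes at about 28°, 148° and 268°. The button circle fits the small box. I'll go above the head with the fingers shut; the present yaw suits pushing the 268° lobe.

```bash
python3 - <<'E'
from h import *
delta([.495,.164,.209]); delta([.495,.164,.15])
E
```

```text
pos [0.2181 0.5049 0.209 ] tool delta cm [-20.31   0.   -38.94]
pos [0.2181 0.5049 0.209 ] tool delta cm [-20.31   5.9  -38.94]
```

{"method": "carry_out", "body": {"commands": [0,-3,0,0,0,0,-1.7,0,-3.2,0,0,0,-1.7,0,-3.2,0,0,0,-1.7,0,-3.2,0,0,0,-1.7,0,-3.2,0,0,0,-1.7,0,-3.2,0,0,0,-1.7,0,-3.3,0,0,0,-1.7,0,-3.3,0,0,0,-1.7,0,-3.3,0,0,0,-1.7,0,-3.3,0,0,0,-1.7,0,-3.2,0,0,0,-1.7,0,-3.3,0,0,0,-1.6,0,-3.2,0,0,0,0,3,0,0,0,0,0,3,0,0,0,0,0,0,0,0,0,0,0,0,0,0,0,0], "claw": 255, "squeeze": 30}}

```text
clock: 2.85
position: [0.4945, 0.1643, 0.1792]
eef_rot: [0.591, -0.591, -0.388, 0.389]
force: [-0.4, 0.0, -0.0]
gripper_width: -0.0001
```

```bash
python3 - <<'E'
from h import *
s=r.get_state();print(s['clock'],s['force'],s['gripper_width'])
delta([.495,.164,.115]);print(Rt().round(3))
ims=[cv2.resize(cap('top','top1')['color'][150:290,190:330],(400,400),interpolation=cv2.INTER_CUBIC),cv2.resize(cap('side','side1')['color'][150:290,250:390],(400,400),interpolation=cv2.INTER_CUBIC)]
cv2.imwrite('pics/p1.png',np.hstack(ims))
E
```

```text
2.85 [-0.36504839  0.01723204 -0.03089817] -7.804874258751033e-05
pos [0.4945 0.1643 0.1792] tool delta cm [-0.01  6.42 -0.06]
[[ 0.397 -0.001 -0.918]
 [ 0.918 -0.     0.397]
 [-0.    -1.     0.001]]
```

View pics/p1.png

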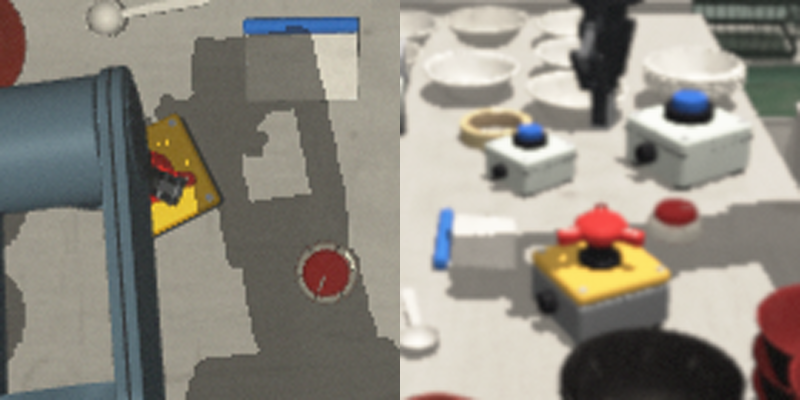

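The fingers hang straight above the head (tips at (600,120) in the side crop, dome at (600,215)). Now I press down.

{"method": "carry_out", "body": {"commands": [0,3.2,0,0,0,0,0,2.8,0,0,0,0,0,0.5,0,0,0,0,0,0.4,0,0,0,0,0,0.4,0,0,0,0,0,0.3,0,0,0,0,0,0.3,0,0,0,0,0,0.2,0,0,0,0,0,0,0,0,0,0]}}

```text
clock: 3.85
position: [0.4946, 0.1643, 0.098]
eef_rot: [0.591, -0.591, -0.388, 0.388]
force: [0.2, 0.1, 0.1]
gripper_width: -0.0002
```

```bash
python3 - <<'E'
from h import *
s=r.get_state();print(s['clock'],s['force'],s['moment'],s['position'])
ims=[cv2.resize(cap('top','top2')['color'][150:290,190:330],(400,400),interpolation=cv2.INTER_CUBIC),cv2.resize(cap('side','side2')['color'][180:280,270:370],(400,400),interpolation=cv2.INTER_CUBIC)]
cv2.imwrite('pics/p2.png',np.hstack(ims));print(r.get_state()['force'])
E
```

```text
3.85 [0.17796151 0.11353162 0.10697136] [ 0.00096322 -0.01801604  0.01277139] [0.49463483 0.16427704 0.0979612 ]
[ 0.88875883 -0.75810323 -1.39964638]
```

View pics/p2.png

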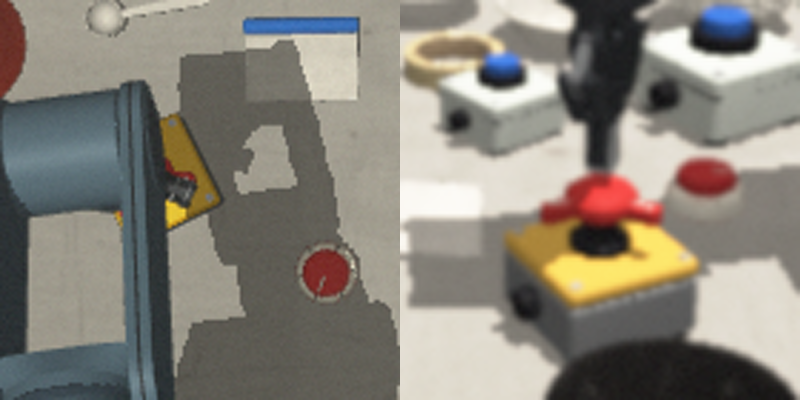

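```bash
python3 - <<'E'
from h import *
a=cv2.imread('pics/top2.png')[190:240,225:275];b=cv2.imread('pics/side2.png')[195:245,295:345]
f=lambda i:cv2.resize(i,(400,400),interpolation=cv2.INTER_CUBIC)
cv2.imwrite('pics/p2z.png',np.hstack([f(a),f(b)]))
T=pickle.load(open('top.pkl','rb'));S=pickle.load(open('side.pkl','rb'))
P=[[.4946,.1643,.098],[.4946,.1643,.117],[.4946,.1643,.15]]
print((proj(T,P)-[225,190])*8,(proj(S,P)-[295,195])*8)
E
```

```text
[[136.82530431 175.45339045]
 [128.84785264 172.94900085]
 [114.45036074 168.42921947]] [[201.29032479 271.43252548]
 [202.3677254  222.56301341]
 [204.2724776  136.16329744]]
```

View pics/p2z.png

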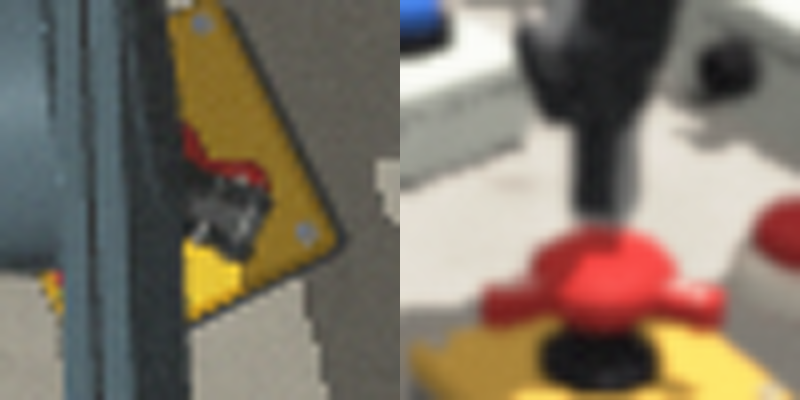

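The head has not moved: its lobes are still at row ~232 in the side view, and the tips show at dome height. The reported TCP z seems to be below the visible tip, so I'll go on down in small steps and watch the force.

{"method": "carry_out", "body": {"commands": [0,0.2,0,0,0,0,0,0.2,0,0,0,0,0,0,0,0,0,0]}}

```text
clock: 4.25
position: [0.4944, 0.1643, 0.0937]
eef_rot: [0.591, -0.591, -0.388, 0.389]
force: [-0.4, 0.1, 0.0]
gripper_width: 0.0002
```

```bash
python3 - <<'E'
from h import *
s=r.get_state();print(s['clock'],s['force'],s['effort'],s['position'])
c=cap('side','side3')['color'][195:245,295:345]
cv2.imwrite('pics/p3.png',cv2.resize(c,(500,500),interpolation=cv2.INTER_CUBIC))
E
```

```text
4.25 [-0.35559407  0.14611298  0.01719974] [-1.71124027e-02 -4.37396371e+01 -2.49244916e+01 -2.45462670e-04
 -6.43782620e-02 -3.58305863e-05] [0.4944363  0.16425055 0.09366611]
```

View pics/p3.png

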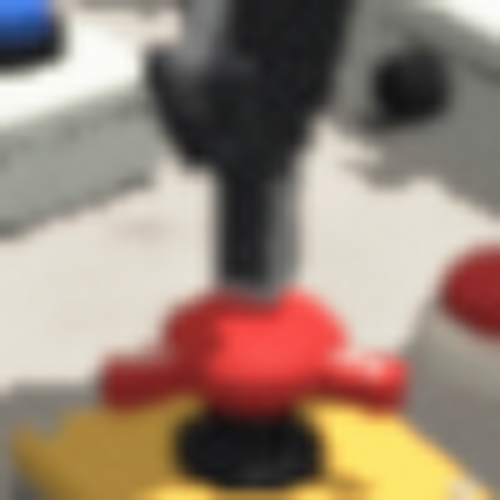

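{"method": "carry_out", "body": {"commands": [0,0.2,0,0,0,0,0,0.2,0,0,0,0,0,0.2,0,0,0,0,0,0,0,0,0,0]}}

```text
clock: 4.7
position: [0.4947, 0.1643, 0.0879]
eef_rot: [-0.591, 0.591, 0.388, -0.388]
force: [-0.5, -0.5, 0.1]
gripper_width: -0.0003
```

```bash
python3 - <<'E'
from h import *
s=r.get_state();print(s['clock'],s['force'],s['effort'],s['position'])
c=cap('side','side4')['color'][195:245,295:345]
cv2.imwrite('pics/p4.png',cv2.resize(c,(500,500),interpolation=cv2.INTER_CUBIC))
E
```

```text
4.7 [-0.54460277 -0.51657569  0.07758169] [-1.87406363e-02 -4.31735086e+01 -2.40490311e+01 -4.37239753e-03
 -2.36554246e-02  6.47997990e-05] [0.49474011 0.16428796 0.0878716 ]
```

View pics/p4.png

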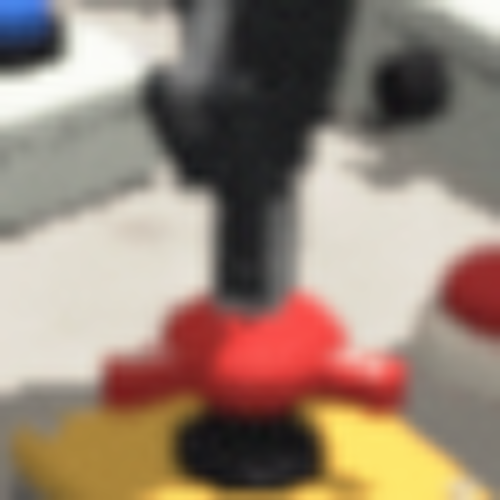

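The visible tip lies about 18–20 mm behind the reported TCP and is just reaching the dome. I continue in small steps.

{"method": "carry_out", "body": {"commands": [0,0.2,0,0,0,0,0,0.2,0,0,0,0,0,0,0,0,0,0]}}

```text
clock: 5.05
position: [0.4948, 0.1643, 0.0842]
eef_rot: [-0.591, 0.591, 0.389, -0.388]
force: [-1.3, 0.3, 3.8]
gripper_width: 0.0002
```

```bash
cat > look.py <<'E'
from h import *
import sys
n=sys.argv[1];x,y,w=map(int,sys.argv[2:5])
s=r.get_state();print(s['clock'],s['force'].round(2) if hasattr(s['force'],'round') else s['force'],np.round(s['position'],4))
ims=[cv2.resize(cap('side','side'+n)['color'][y:y+w,x:x+w],(400,400),interpolation=cv2.INTER_CUBIC)]
c=cap('top','top'+n)
if len(sys.argv)>5:
    x,y,w=map(int,sys.argv[5:8])
    ims.append(cv2.resize(c['color'][y:y+w,x:x+w],(400,400),interpolation=cv2.INTER_CUBIC))
cv2.imwrite(f'pics/p{n}.png',np.hstack(ims))
E
python3 look.py 5 295 195 50 225 190 50
```

```text
5.05 [-1.33  0.29  3.82] [0.4948 0.1643 0.0842]
```

View pics/p5.png

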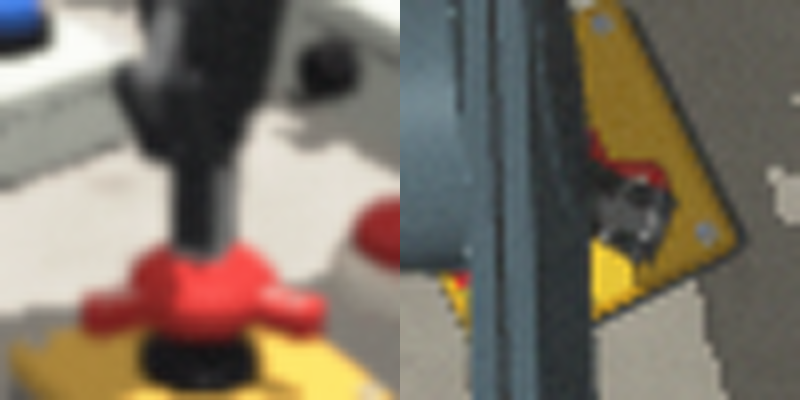

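Contact at a reported z of about 0.085. I press about 11 mm further.

{"method": "carry_out", "body": {"commands": [0,0.2,0,0,0,0,0,0.2,0,0,0,0,0,0.2,0,0,0,0,0,0,0,0,0,0]}}

```text
clock: 5.55
position: [0.4949, 0.1643, 0.0779]
eef_rot: [-0.591, 0.591, 0.389, -0.388]
force: [-1.0, -0.7, 4.3]
gripper_width: 0.0001
```

```bash
python3 look.py 6 295 195 50
```

```text
5.55 [-1.01 -0.69  4.3 ] [0.4949 0.1643 0.0779]
```

View pics/p6.png

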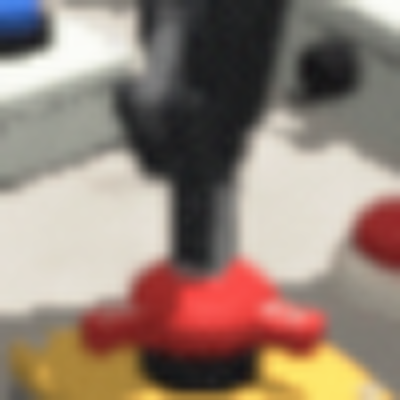

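{"method": "carry_out", "body": {"commands": [0,0.2,0,0,0,0,0,0.2,0,0,0,0,0,0.1,0,0,0,0,0,0,0,0,0,0]}}

```text
clock: 6.05
position: [0.496, 0.1645, 0.0764]
eef_rot: [-0.59, 0.591, 0.39, -0.387]
force: [-7.4, -1.6, 29.9]
gripper_width: 0.0003
```

Bottom stop reached (30 N, z stopped). Taking the hand off.

{"method": "carry_out", "body": {"commands": [0,-0.5,0,0,0,0,0,-1,0,0,0,0,0,-3,0,0,0,0,0,0,0,0,0,0,0,0,0,0,0,0]}}

```text
clock: 6.55
position: [0.4949, 0.1643, 0.1183]
eef_rot: [-0.591, 0.591, 0.389, -0.388]
force: [0.5, -0.4, 0.1]
gripper_width: -0.0003
```

```bash
python3 look.py 7 285 185 60 225 190 50
```

```text
6.55 [ 0.52 -0.37  0.09] [0.4949 0.1643 0.1183]
```

View pics/p7.png

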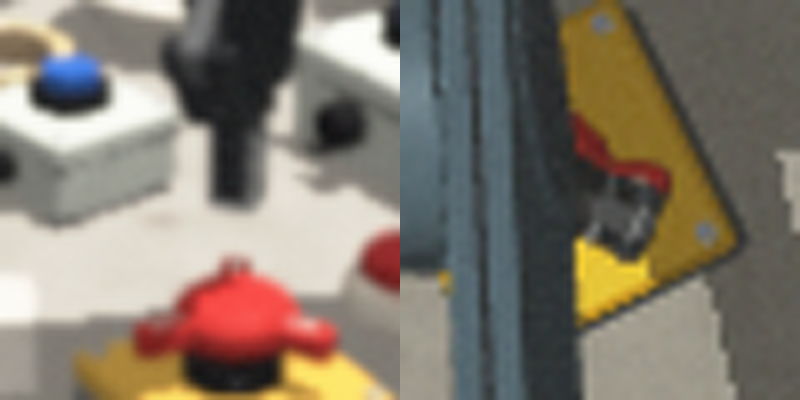

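The head stays locked in: the lobes are now at row ~235 instead of 232.5, with the tip well clear. Next I go to the counter-clockwise (+x) side of the 268° lobe.

```bash
python3 - <<'E'
from h import *
delta([.523,.1185,.118]);delta([.523,.1185,.056])
R=Rt()
A=np.array([.495,.164]);P=np.array([.523,.1185])
prev=P
# arc, clockwise, finger offset stays fixed in the head frame
for th in np.radians([5,10,15,20,25,30,35,40,45,50]):
    c,s=np.cos(-th),np.sin(-th);Q=A+np.array([[c,-s],[s,c]])@(P-A)
    print(np.degrees(th).round(),Q.round(4),(100*R.T@np.array([*(Q-prev),0])).round(2));prev=Q
E
```

```text
pos [0.4939 0.1642 0.1171] tool delta cm [-3.04 -0.1  -4.48]
pos [0.4939 0.1642 0.1171] tool delta cm [-3.03  6.1  -4.5 ]
5.0 [0.5189 0.1162] [-0.37  0.    0.28]
10.0 [0.5147 0.1143] [-0.34  0.    0.32]
15.0 [0.5103 0.1128] [-0.31  0.    0.34]
20.0 [0.5057 0.1117] [-0.28  0.    0.37]
25.0 [0.5011 0.1109] [-0.25  0.    0.39]
30.0 [0.4965 0.1106] [-0.22  0.    0.41]
35.0 [0.4918 0.1107] [-0.18  0.    0.43]
40.0 [0.4872 0.1111] [-0.14  0.    0.44]
45.0 [0.4826 0.112 ] [-0.1   0.    0.46]
50.0 [0.4781 0.1133] [-0.06  0.    0.46]
```

{"method": "carry_out", "body": {"commands": [-1.5,0,-2.2,0,0,0,-1.5,0,-2.3,0,0,0,0,2,0,0,0,0,0,2,0,0,0,0,0,1,0,0,0,0,0,0,0,0,0,0,0,0,0,0,0,0]}}

```text
clock: 7.35
position: [0.524, 0.1191, 0.0679]
eef_rot: [0.591, -0.591, -0.388, 0.389]
force: [0.9, 0.1, 0.0]
gripper_width: -0.0001
```

```bash
python3 look.py 8 285 185 60 225 190 50
```

```text
7.35 [0.91 0.11 0.03] [0.524  0.1191 0.0679]
```

View pics/p8.png

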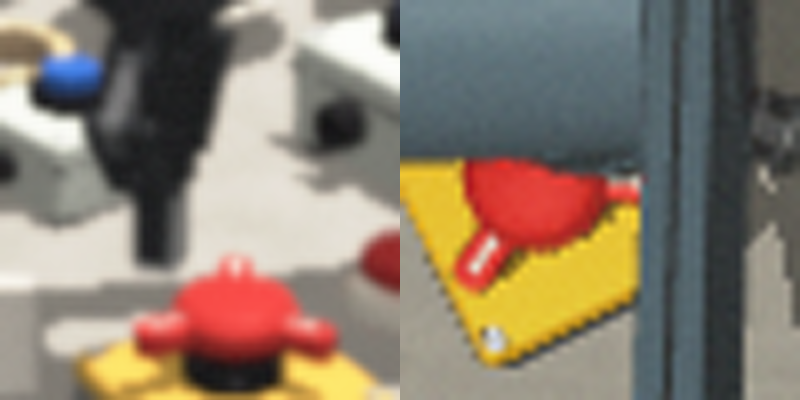

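```bash
python3 - <<'E'
from h import *
S=pickle.load(open('side.pkl','rb'))
print(proj(S,[[.524,.119,z] for z in(.068,.08,.088,.095)]),'seen 308.7,224.3')
print(proj(S,[.4955,.116,.094]), 'lobe end')
E
```

```text
[[308.74284832 231.17325685]
 [308.77943041 227.50377938]
 [308.80397782 225.04152329]
 [308.82556231 222.87649833]] seen 308.7,224.3
[[318.54048487 222.57550177]] lobe end
```

{"method": "carry_out", "body": {"commands": [0,1.2,0,0,0,0,-0.4,0,0.3,0,0,0,-0.3,0,0.3,0,0,0,-0.3,0,0.3,0,0,0,-0.3,0,0.4,0,0,0,-0.3,0,0.4,0,0,0,-0.2,0,0.4,0,0,0,0,0,0,0,0,0]}}

```text
clock: 8.25
position: [0.4973, 0.1105, 0.0563]
eef_rot: [-0.591, 0.591, 0.388, -0.388]
force: [0.1, -1.5, 1.2]
gripper_width: -0.0002
```

```bash
python3 look.py 9 285 185 60 225 190 50
```

```text
8.25 [ 0.08 -1.52  1.23] [0.4973 0.1105 0.0563]
```

View pics/p9.png

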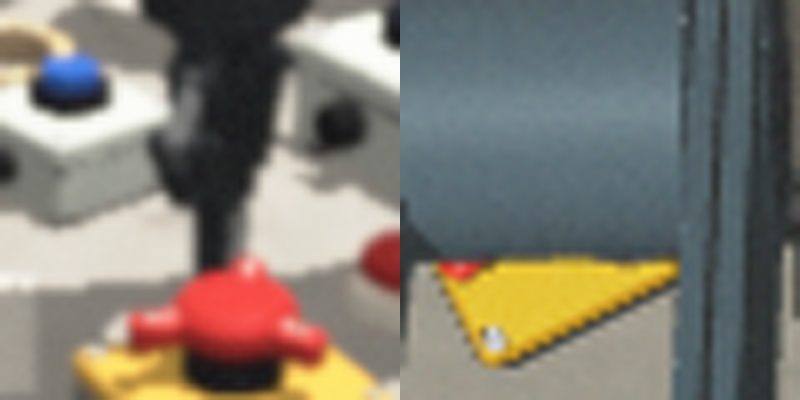

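The head is turning with the finger: the rear lobe moved from column 235 to 252. I push on.

{"method": "carry_out", "body": {"commands": [-0.2,0,0.4,0,0,0,-0.1,0,0.4,0,0,0,-0.1,0,0.5,0,0,0,0,0,0,0,0,0]}}

```text
clock: 8.75
position: [0.4831, 0.1125, 0.0559]
eef_rot: [0.591, -0.591, -0.388, 0.389]
force: [1.5, -1.0, 0.8]
gripper_width: 0.0003
```

```bash
python3 look.py 10 285 185 60 225 190 50
```

```text
8.75 [ 1.46 -0.96  0.77] [0.4831 0.1125 0.0559]
```

View pics/p10.png

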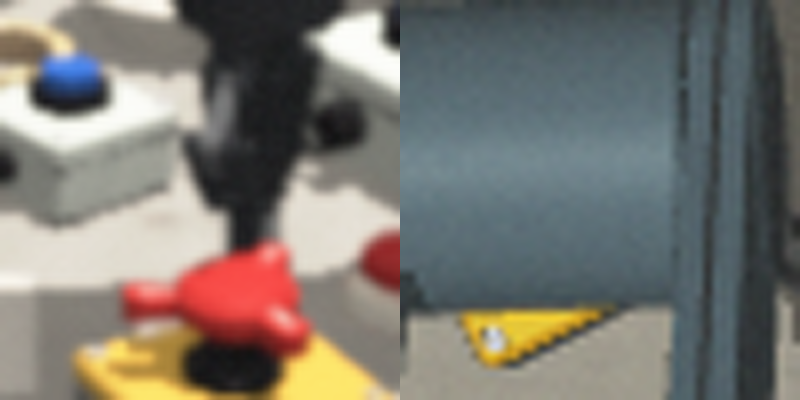

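The head sprang out; the collar shows again. Now I back off along the arc so it turns home, then lift.

{"method": "carry_out", "body": {"commands": [0.1,0,-0.5,0,0,0,0.1,0,-0.4,0,0,0,0.2,0,-0.4,0,0,0,0.2,0,-0.4,0,0,0,0.3,0,-0.4,0,0,0,0.3,0,-0.4,0,0,0,0.3,0,-0.3,0,0,0,0.3,0,-0.3,0,0,0,0.4,0,-0.3,0,0,0,0,0,-0.4,0,0,0,0,0,-0.4,0,0,0,0,0,0,0,0,0,0,-3,0,0,0,0,0,-4,0,0,0,0,0,0,0,0,0,0]}}

```text
clock: 10.35
position: [0.535, 0.1157, 0.1312]
eef_rot: [-0.589, 0.593, 0.391, -0.385]
force: [0.9, 0.5, 0.2]
gripper_width: 0.0
```

```bash
python3 look.py 11 285 185 60 225 190 50; python3 -c "
from h import *
delta([.558,-.159,.12])"
```

```text
10.35 [0.88 0.51 0.15] [0.535  0.1157 0.1312]
pos [0.5321 0.1156 0.1271] tool delta cm [-24.18   0.72 -13.27]
```

View pics/p11.png

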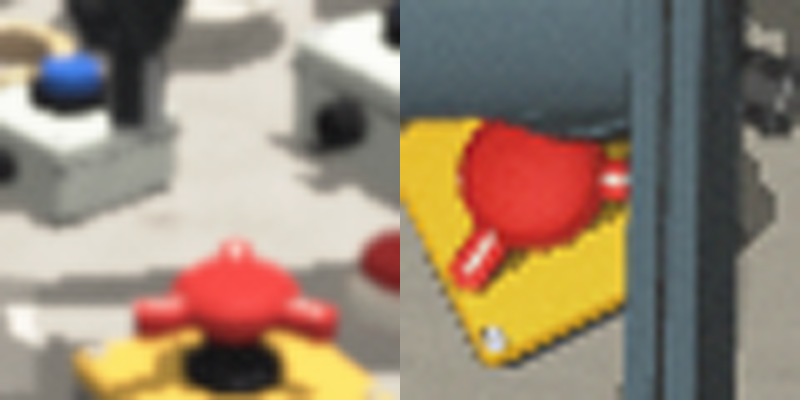

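The head is out and home: its lobes are back at the starting columns (160, 235, 315). Now over the small reset box.

{"method": "carry_out", "body": {"commands": [-3,0,-1.7,0,0,0,-3,0,-1.7,0,0,0,-3,0,-1.7,0,0,0,-3,0,-1.7,0,0,0,-3,0,-1.6,0,0,0,-3,0,-1.6,0,0,0,-3,0,-1.6,0,0,0,-3.2,0,-1.7,0,0,0,0,0,0,0,0,0,0,0,0,0,0,0]}}

```text
clock: 11.45
position: [0.5564, -0.1595, 0.1244]
eef_rot: [0.592, -0.59, -0.387, 0.388]
force: [-0.7, 0.1, -0.6]
gripper_width: -0.0001
```

```bash
python3 look.py 12 265 165 60 325 160 60; python3 -c "
from h import *
delta([.558,-.159,.06])
S=pickle.load(open('side.pkl','rb'))
p=r.get_state()['position'];print((proj(S,[[p[0],p[1],p[2]+.022]])-[265,165])*400/60)"
```

```text
11.45 [-0.73  0.06 -0.64] [ 0.5564 -0.1595  0.1244]
pos [ 0.5567 -0.1581  0.1249] tool delta cm [-0.04  6.49 -0.17]
[[203.70044069  63.12865071]]
```

View pics/p12.png

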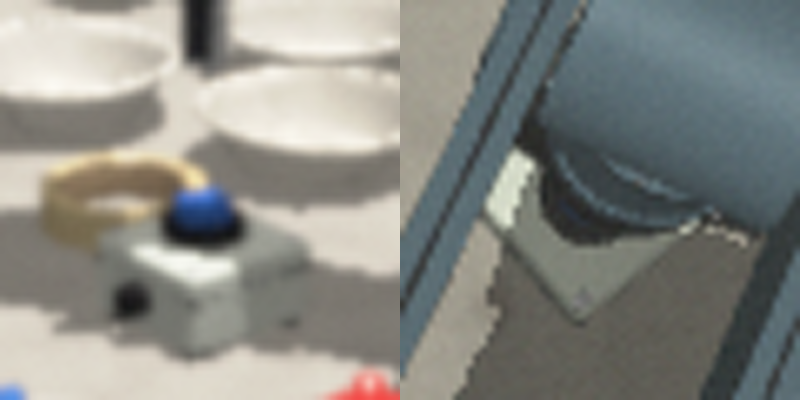

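The tip sits where predicted, over the blue button. I lower and press.

{"method": "carry_out", "body": {"commands": [0,3,0,0,0,0,0,2.5,-0.1,0,0,0,0,0.9,0,0,0,0,0,0.4,0,0,0,0,0,0.3,0,0,0,0,0,0.3,0,0,0,0,0,0.2,0,0,0,0,0,0,0,0,0,0]}}

```text
clock: 12.35
position: [0.5587, -0.1596, 0.0504]
eef_rot: [-0.591, 0.591, 0.389, -0.388]
force: [-0.4, -0.1, 0.6]
gripper_width: 0.0
```

{"method": "carry_out", "body": {"commands": [0,0.3,0,0,0,0,0,0.2,0,0,0,0,0,0,0,0,0,0]}}

```text
clock: 12.65
position: [0.559, -0.1598, 0.0454]
eef_rot: [-0.591, 0.591, 0.389, -0.388]
force: [0.3, 0.4, 3.1]
gripper_width: -0.0
```

{"method": "carry_out", "body": {"commands": [0,0.2,0,0,0,0,0,0.2,0,0,0,0,0,0,0,0,0,0]}}

```text
clock: 12.95
position: [0.5591, -0.1599, 0.0435]
eef_rot: [-0.59, 0.592, 0.389, -0.388]
force: [-4.6, 1.8, 18.6]
gripper_width: 0.0
```

Hard stop at 19 N, well over 4.5 N, so the button is fully in. Release and check.

{"method": "carry_out", "body": {"commands": [0,0,0,0,0,0,0,-0.5,0,0,0,0,0,-3,0,0,0,0,0,-4,0,0,0,0,0,-4,0,0,0,0,0,0,0,0,0,0,0,0,0,0,0,0]}}

```text
clock: 13.65
position: [0.5588, -0.1597, 0.1567]
eef_rot: [-0.59, 0.591, 0.389, -0.388]
force: [-0.4, 1.0, -0.5]
gripper_width: 0.0
```

```bash
python3 look.py 13 265 165 90 210 140 160
```

```text
13.65 [-0.45  0.98 -0.45] [ 0.5588 -0.1597  0.1567]
```

View pics/p13.png

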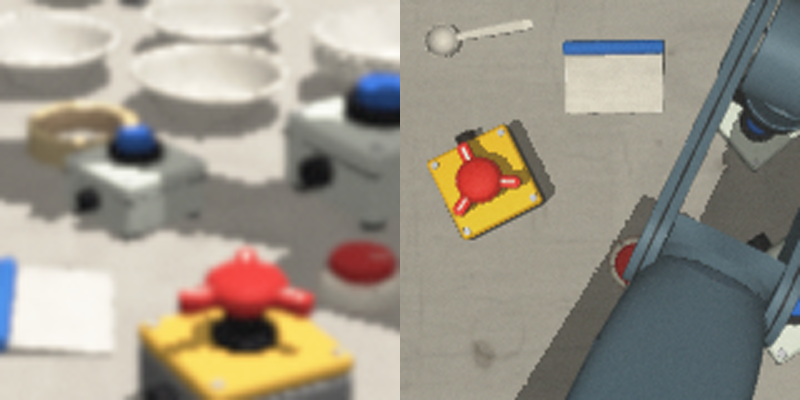

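The button is back out at (135,140) and the head is out with its lobes as at the start. The timer, scraper and spoon are where they were. I hand the job in.

```bash
python3 -c "
from h import *
a=cv2.imread('pics/side0.png').astype(int)[215:265,295:345];b=cv2.imread('pics/side13.png').astype(int)[215:265,295:345]
f=lambda i:[q.mean().round(2) for q in np.nonzero((i[...,2]>110)&(i[...,1]<70))]
print(f(a),f(b)); print(r.finish_job())"
```

```text
[np.float64(16.17), np.float64(27.15)] [np.float64(15.04), np.float64(29.71)]
the job is handed in; nothing more can be done
None
```

I handed the job in at about 13.7 s of the 51 s allowed, and the whole sequence appeared to work. `finish_job` gives no verdict, so this rests on the force readings and pictures.

- **Lock:** I pressed the mushroom head to its bottom stop, which read about 30 N. With the hand off and the fingers well clear, the side view showed it staying in.
- **Twist:** I pushed the lobe pointing to −y clockwise until the head sprang out. I then backed off, and the lobes returned to their starting positions.
- **Reset:** I pressed the button on the smaller box (about 84 mm a side; the larger measures about 115 mm) to its hard stop, at about 19 N. After release it looked fully out.

The final pictures show the head out and home, the button out, the arm touching nothing, and the timer, scraper and spoon unmoved by eye. I did not check the tape roll, lid or bowls by measurement.

Two checks disagreed:
- **Finger height:** the fingertips sat about 22 mm higher than the reported TCP position. I noticed this because the head did not move at the expected height, so I found contact by force in small steps and used that offset afterwards.
- **Final colour check:** the centre of the red pixels shifted by 1–3 px between the first and last side pictures. The crop also takes in part of the red timer dial and a moving arm shadow, so I went by the visible lobe positions instead.

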